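# Tare the balance that carries the petri dish

## Robot

A 6-joint arm with a two-finger parallel gripper is mounted at the origin on a cart in front of the work surface, level with it; the furniture and walls round the work are solid. World frame = base frame: x ahead of the robot, y to its left, z up, the work surface at z = 0. Lengths are in mm, angles in rad, forces in N, time in s.
With the tool pointing down it reaches from about 400 to 825 mm from the base axis. Payload 7 kg.
Tool frame: the origin (TCP) lies at the very end of the fingers, on their centre line; the grasp point (between the pads) lies 19 mm behind it; z points along the fingers, y is the line along which they close (so a half turn about z gives the same grasp; the last joint's range is limited). The gripper opens to 88 mm and grips with 3 to 60 N. Pads are 19 mm wide; open, the fingers measure 130 mm over their backs; the gripper's body (78 mm by 193 mm) begins 47 mm behind the grasp point.
Start: joints at [-0.929, 0.359, 0.012, 0, -1.224, -0.288], TCP at [233.836, -633.179, 226.561] pointing down, gripper open.
Joint ranges: [-3.07, 3.07], [-1.43, 2.12], [-1.02, 1.25], [-3.03, 1.67], [-3.05, -0], [-3.03, 3.03]. Speed limits (rad/s): [2.39, 2.39, 3.01, 3.14, 3.14, 3.14].

## Interface

Orientations are given as a unit quaternion [x, y, z, w].
In Python, from plant import bot gives the robot as it stands. Calls block until the motion is done:
- bot.move_ptp(position, orientation): joint-space move of the TCP to a pose.
- bot.line_to(position, velocity=150, ori=None): straight line of the TCP; ori=None keeps the orientation; velocity is the mean speed in mm/s.
- bot.move_joints(angles): joint-space move.
- bot.move_gripper(opening, force=None): finger opening in mm; force is the grip in N (None keeps the last); returns when the fingers have stopped.
- bot.pause(seconds).
- bot.solve_ik(position, orientation): joint angles nearest the present ones, or None.
- bot.read_state(): the state.
- bot.camera(name): name is "scene" or "side" or "wrist"; returns the picture (480x640x3 uint8, red, green, blue); there is no depth.
- bot.get_calibration(name): a dict with "fx", "fy", "cx", "cy" (pixels), "view" (4x4, takes a point from world to camera coordinates); the wrist camera has in their place "T_tool_cam" (4x4, takes a point from camera to tool coordinates, whose origin is the TCP and whose axes are the flange's). Camera axes: x right, y up, looking along -z (the intrinsics and any distortion apply to the point x, -y, -z); pixel columns grow to the right and rows downward; lengths in mm; the calibration is good to about 2 mm. A picture is of the moment at which its call begins: read the wrist's pose just before it. get_calibration takes no time and is no camera call.
A pose or a line that the arm cannot do raises bot.Unreachable and nothing moves.
- bot.close_job(): hands the job in; it is judged then, once.
The state is a dict: "t": time; "joint_pos": joint angles; "qvel": joint speeds; "tau": joint torques, N m; "tcp_pos": TCP position; "eef_rot": TCP orientation; "contact_force": force on the tool from outside, world axes, zero at the start; "moment": the same for the moment, N m; "width": finger opening in mm; "finger_force": force on a finger pad.
Only numpy, scipy, OpenCV 4.12 (cv2) and the standard library are available. Lean on these libraries where they do the work, as an engineer would, in place of code of your own. Each camera call takes 0.05 s, during which the arm holds its last target. There are 200 camera calls.

## Task

Tare the balance that has the petri dish on its pan: push its orange sliding shutter fully aside, away from the well, press the sunken blue key in the well all the way down for a moment and let it come up, then push the shutter fully closed again. The dish stays where it lies on the pan. Leave the other balance and everything else on the bench undisturbed.

Things in the scene. Friction and masses are not known exactly. Their poses are not given: they have to be found in the camera images.
- balance_dish: Balance fixed to the bench, white case 200 (x) x 180 mm (y), deck 42 mm high, sloping display 25 mm further in front (-x); round steel pan, 108 mm diameter, 37 mm behind the origin (+x), top 52 mm high. Origin: centre of the underside; x from display to pan, y to its left, z up. It carries the petri dish. The two balances are alike and may stand either way round.
- balance_dish_well (a point): Centre of the mouth of the key well in the deck of the balance with the dish (42 mm above the bench; 62 mm in front and 42 mm right of its origin). Rectangular, straight walls, 36 mm along the balance's x, 52 mm along its y. A flat blue key (30 x 46 mm) lies in it, top 14 mm below the mouth when up, 19 mm when fully down.
- balance_dish_pocket (a point): On the orange shutter of the balance with the dish: centre of its finger pocket's floor, 46 mm above the bench. Shutter: open-topped tray, pocket 36 (x) x 52 mm (y) inside a rim 5 mm thick, 11 mm high above that floor. Slides only along the balance's y; closed, it lies right above the well. Low rails (4 mm) on the deck beside it.
- balance_dish_shutter (a joint): Slide of that shutter in m: 0 closed (well covered), growing to the balance's left (+y) up to 0.074 at its stop; from about 0.058 on it leaves the well's mouth free. About 1.5 N of friction holds it where it is left. It starts between 0 and 0.012.
- balance_dish_key (a joint): Travel of the sunken blue tare key of that balance in m: 0 up, 0.005 fully down. A spring returns it: 0.8 N at the top, about 4.8 N fully down, then a hard stop.
- dish: Clear lidded petri dish, 71 mm diameter, 15 mm high, standing loose on the pan of its balance. Origin: centre of its underside, z up.
- balance_beaker: Balance fixed to the bench, white case 200 (x) x 180 mm (y), deck 42 mm high, sloping display 25 mm further in front (-x); round steel pan, 108 mm diameter, 37 mm behind the origin (+x), top 52 mm high. Origin: centre of the underside; x from display to pan, y to its left, z up. It carries the beaker; to be left alone.
- balance_beaker_pocket (a point): The same point on the shutter of the balance with the beaker.
- balance_beaker_shutter (a joint): Shutter of the balance with the beaker, in m; closed (0) at the start.
- balance_beaker_key (a joint): Sunken key of the balance with the beaker, in m; up (0) at the start.
- beaker: Small clear glass beaker, 57 mm diameter, 70 mm high, loose on the pan of the other balance. Origin: centre of its underside.
- marker: White marker pen with green cap, 135 mm long, 16 mm high, lying loose behind the balances. Bystander. Origin: centre of its underside.
- tape: Roll of tan tape lying flat, 103 mm diameter, 25 mm high, loose. Bystander. Origin: centre of its underside.
- timer: White digital bench timer, 77 x 77 x 21 mm, loose, at the right. Bystander. Origin: centre of its underside.
- bottle: Amber reagent bottle with blue cap, 56 mm diameter, 105 mm high, loose, behind the balances. Bystander. Origin: centre of its underside.
Things that resemble listed ones, but are neither listed nor needed, are in the scene too. Leave any pink or red look-alike of the dish alone.

How it is judged:
By the outcome, as a careful person would: the job done as asked, in the order asked, and still so for the second after the job is handed in, with the robot touching nothing.
It also fails if it takes over 58 s, if anything falls off the work surface, if the arm or the gripper's body presses on something with over 40 N, if the wrist force passes 120 N, or if a joint passes its speed limit or range.

## Working session

There is one attempt and no reset: what is moved stays moved. The work goes in short steps, each a Python script; the robot and the scene stay as the last script left them, time stands still between calls to the robot, and variables do not carry over. Pictures are saved under pics/ and viewed, at most 10 in all, crops included, and the job is handed in when it is done.

```bash
ls; mkdir -p pics
python3 - <<'E'
from plant import bot
import cv2
for n in ("scene","side"):
    cv2.imwrite(f"pics/{n}0.png",bot.camera(n)[:,:,::-1])
    c=bot.get_calibration(n);print(n,c)
print(bot.get_calibration("wrist"));s=bot.read_state();print(s["t"],s["tcp_pos"],s["eef_rot"])
E
```

```text
pics
scene {'fx': 511.7406051524817, 'fy': 511.7406051524817, 'cx': 329.8604119158265, 'cy': 246.1908896319583, 'view': array([[-4.58209410e-01, -8.88801209e-01, -8.74912710e-03,
         2.54212972e+02],
       [ 6.62906026e-01, -3.48276311e-01,  6.62766333e-01,
        -4.09912107e+02],
       [-5.92114632e-01,  2.97885922e-01,  7.48775160e-01,
        -1.25562387e+03],
       [ 0.00000000e+00,  0.00000000e+00,  0.00000000e+00,
         1.00000000e+00]])}
side {'fx': 444.4681766497914, 'fy': 444.4681766497914, 'cx': 319.59884336641113, 'cy': 243.1587184959454, 'view': array([[-9.83164022e-01, -1.82032279e-01,  1.58982962e-02,
         5.15821965e+02],
       [ 1.35986387e-01, -6.70792751e-01,  7.29071182e-01,
        -1.31107708e+02],
       [-1.22050027e-01,  7.18958507e-01,  6.84253210e-01,
        -1.03090016e+03],
       [ 0.00000000e+00,  0.00000000e+00,  0.00000000e+00,
         1.00000000e+00]])}
{'fx': 421.8318599131615, 'fy': 421.8318599131615, 'cx': 316.46148115622276, 'cy': 237.19359787234455, 'T_tool_cam': array([[ 3.20106398e-04,  9.57136771e-01,  2.89636151e-01,
         7.80071366e+01],
       [ 9.99999928e-01, -3.65107204e-04,  1.01338022e-04,
         1.16938422e-03],
       [ 2.02742592e-04,  2.89636097e-01, -9.57136819e-01,
        -1.58615625e+02],
       [ 0.00000000e+00,  0.00000000e+00,  0.00000000e+00,
         1.00000000e+00]])}
0.1 [ 233.69469356 -632.79215916  225.73095363] [-1.75924146e-01  9.84403454e-01  7.08370466e-04 -1.83192372e-04]
```

View pics/scene0.png

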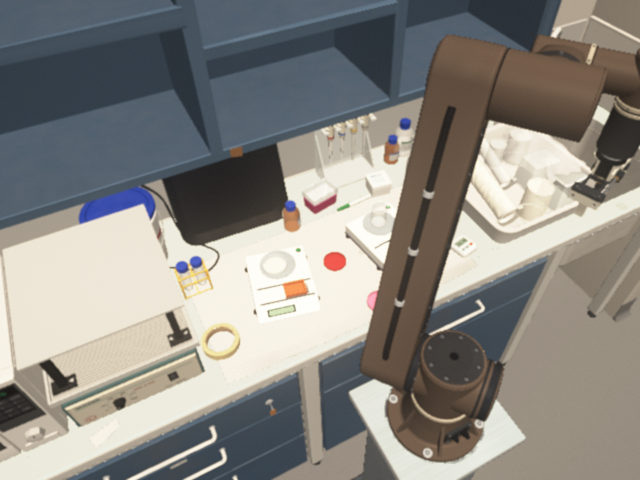

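View pics/side0.png

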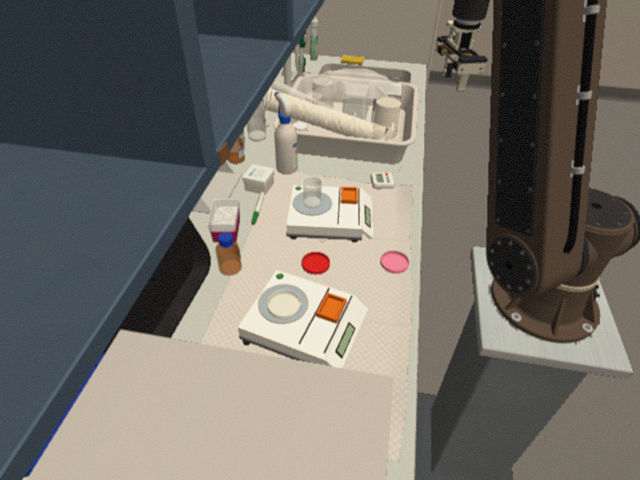

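Scene shows two balances: the one with a flat clear dish (scene pan 277,265, shutter 294,290; side pan 284,303, shutter 332,307) and the one with the beaker (side 313,195, shutter 349,195). The dish look-alikes are a red lid (side 316,262) and a pink lid (395,261). I choose the near balance with the dish and will localise it and look closer with the wrist camera.

```bash
cat > h.py <<'E'
from plant import bot
import numpy as np, cv2
from scipy.spatial.transform import Rotation as R
def on_plane(n,uv,z,state=None):
    c=bot.get_calibration(n)
    d=np.array([(uv[0]-c["cx"])/c["fx"],-(uv[1]-c["cy"])/c["fy"],-1])
    if n=="wrist":
        T=np.eye(4);T[:3,:3]=R.from_quat(state[1]).as_matrix();T[:3,3]=state[0];T=T@c["T_tool_cam"]
    else: T=np.linalg.inv(c["view"])
    o=T[:3,3];d=T[:3,:3]@d
    return o+d*(z-o[2])/d[2]
def quat(tool_x_yaw): # pointing down, tool x axis at this yaw
    return R.from_euler("ZX",[tool_x_yaw,np.pi]).as_quat()
def snap(name):
    s=bot.read_state();im=bot.camera("wrist")
    cv2.imwrite(name,im[:,:,::-1]);print(s["t"],s["tcp_pos"].tolist(),s["eef_rot"].tolist())
E
python3 - <<'E'
from h import *
for n,l in (("scene",[(277,265,52),(294,290,57),(281,311,35)]),("side",[(284,303,52),(332,307,57),(345,340,35)])):
    for u,v,z in l: print(n,on_plane(n,(u,v),z).round(1))
s=bot.read_state();print(R.from_quat(s["eef_rot"]).as_matrix().round(2))
E
```

```text
scene [570.3 166.4  52. ]
scene [460.5 161.4  57. ]
scene [427.  217.8  35. ]
side [571.6 166.7  52. ]
side [469.2 161.4  57. ]
side [431.7 222.4  35. ]
[[-0.94 -0.35 -0.  ]
 [-0.35  0.94  0.  ]
 [ 0.    0.   -1.  ]]
```

Run:
```python
from h import *
q=quat(np.radians(160))
print(bot.solve_ik([500,170,200],q))
bot.move_ptp([500,170,200],q)
bot.move_gripper(0)
bot.pause(0.2)
snap("pics/w1.png")
s=bot.read_state();print(s["joint_pos"],s["width"],s["contact_force"])
```

```text
[ 6.99419359e-01  1.37098499e-01 -3.49315753e-01 -4.44089210e-16
 -1.08438207e+00 -2.61928154e+00]
4.7 [500.01000222529035, 170.0058405597939, 200.0285893564445] [0.1736621758149318, 0.9848052838954143, 3.396211507780645e-05, 1.869413733715888e-05]
[ 6.99428752e-01  1.37092074e-01 -3.49320148e-01  1.92595287e-05
 -1.08435856e+00 -2.61929075e+00] 0.34713586248962536 [ 0.06561078 -0.61983378 -0.55353827]
```

View pics/w1.png

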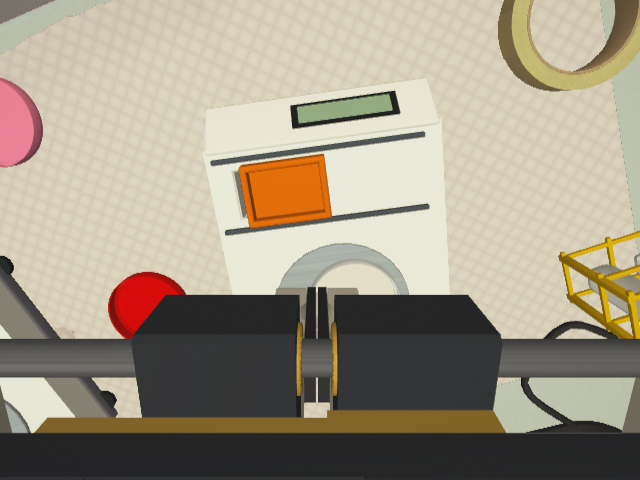

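The close view shows the clear dish on the pan (350,285), the orange shutter almost closed (285,190) with a dark strip of the well exposed at its left (240,195), and the rails at y≈150 and y≈220. This is the right balance. Now a crop for corner accuracy.

Run:
```python
from h import *
im=cv2.imread("pics/w1.png");cv2.imwrite("pics/w1c.png",cv2.resize(im[125:250,200:360],None,fx=5,fy=4.8 if 0 else 4.8,interpolation=cv2.INTER_CUBIC)[:600,:800])
```

```text
(no output)
```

View pics/w1c.png

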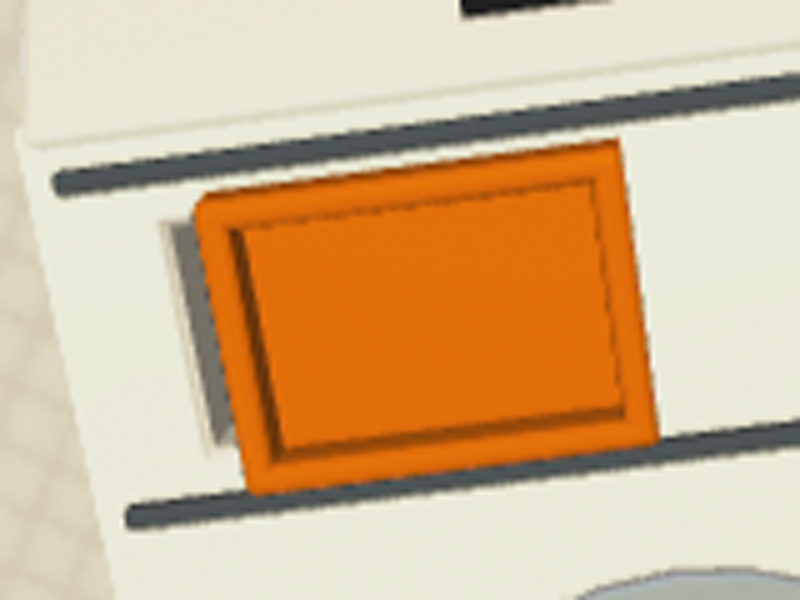

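Run:
```python
from h import *
st=([500.01,170.006,200.029],[0.17366,0.984805,3.4e-5,1.9e-5])
f=lambda u,v,z:on_plane("wrist",(u,v),z,st)
o=[f(200+a/5,125+b/4.8,57)[:2] for a,b in((200,195),(617,142),(658,440),(252,492))]
for a,b in zip(o,o[1:]+o[:1]): d=b-a;print("side",np.hypot(*d).round(1),np.degrees(np.arctan2(d[1],d[0])).round(1))
print("pocket",np.mean(o,0))
w=[f(200+a/5,125+b/4.8,42)[:2] for a,b in((165,222),(212,455))];print("well R edge",w)
for p in(((213,163),(424,134)),((227,233),(428,207))):
    a,b=[f(*q,46)[:2] for q in p];d=b-a;print("rail",np.hypot(*d),np.degrees(np.arctan2(d[1],d[0])),(a+b)/2)
```

```text
side 59.7 77.5
side 45.5 -12.1
side 60.7 -102.1
side 45.9 166.7
pocket [472.8001306  156.98504124]
well R edge [array([446.94364354, 123.10654167]), array([483.95103736, 115.10883035])]
rail 154.99540533868185 77.70797536685204 [452.59302608 188.33522949]
rail 154.97691448595222 77.63095789978102 [505.47056677 176.55902216]
```

Balance yaw is about -12.3°, and the shutter is open about 12 mm. Next: open it.

```bash
cat >> h.py <<'E'
YAW=np.radians(-12.3);EX=np.array([np.cos(YAW),np.sin(YAW)]);EY=np.array([-np.sin(YAW),np.cos(YAW)])
Q=quat(np.pi+YAW)
LAT=429.0
def P(along,z,lat=LAT): return [*(lat*EX+along*EY),z]
def F():
    s=bot.read_state();f=s["contact_force"];t=s["tcp_pos"]
    return np.array([f[:2]@EX,f[:2]@EY,f[2]]),np.array([t[:2]@EX,t[:2]@EY,t[2]]),s["t"]
def push(start,end,z,step,lim,f0):
    a=start
    while (end-a)*step>0:
        a+=step;bot.line_to(P(a,z),40)
        f,t,tt=F();print(round(a,1),(f-f0).round(1),t.round(1),round(tt,1))
        if abs((f-f0)[1])>lim: break
    return a
E
python3 - <<'E'
from h import *
bot.move_ptp(P(254.1,80),Q);bot.pause(.2)
f0=F()[0];print(f0)
bot.line_to(P(254.1,50),60);print(F())
if abs(F()[0]-f0)[2]<4:
    bot.line_to(P(311,50),70);print(F())
    push(311,328,50,1.5,8,f0)
cv2.imwrite("pics/s2.png",bot.camera("side")[220:380,220:400,::-1])
E
```

```text
[ 1.49412144 -0.61685464  0.51164233]
(array([ 0.47188624, -0.07878951, -0.03605758]), array([428.98486336, 254.03746585,  49.75146115]), 6.1583)
(array([ 0.26729297, -0.00453737,  0.04118446]), array([428.95308791, 311.07414047,  49.92572314]), 7.125)
312.5 [-2.3  1.  -0.7] [429.  312.4  50. ] 7.4
314.0 [-1.1 -0.2 -0.4] [429.  313.8  50. ] 7.6
315.5 [-2.4 -1.  -0.7] [429.  315.5  50. ] 7.9
317.0 [-1.3  1.  -0.7] [429.  317.2  50. ] 8.1
318.5 [-2.2 -0.  -0.2] [429.  318.7  50. ] 8.4
320.0 [-1.6  1.  -0.4] [429.  320.2  50. ] 8.6
321.5 [-1.8 -0.8 -0.4] [429.  321.6  50. ] 8.9
323.0 [-0.6  0.4 -0.5] [429.  323.1  50. ] 9.1
324.5 [-1.4 -0.2  0.8] [429.  324.7  50. ] 9.4
326.0 [-1.1 -3.4  1.1] [428.9 325.5  49.9] 9.6
327.5 [ 1.5 -7.4  3.1] [428.8 325.7  49.9] 9.9
329.0 [  2.5 -12.5   5.4] [428.7 325.9  49.8] 10.1
```

Run:
```python
from h import *
bot.line_to(P(321,50),60)
bot.line_to(P(321,90),100)
bot.line_to(P(245,160,LAT+25),200)
bot.pause(.2);snap("pics/w3.png")
im=cv2.imread("pics/w3.png");print(im.shape)
```

```text
11.8917 [495.32211726056363, 143.09045199640457, 158.93768127404954] [0.10674868410132275, 0.9942856283680989, -0.0005710091040977516, -0.0006939826323066909]
(480, 640, 3)
```

View pics/w3.png

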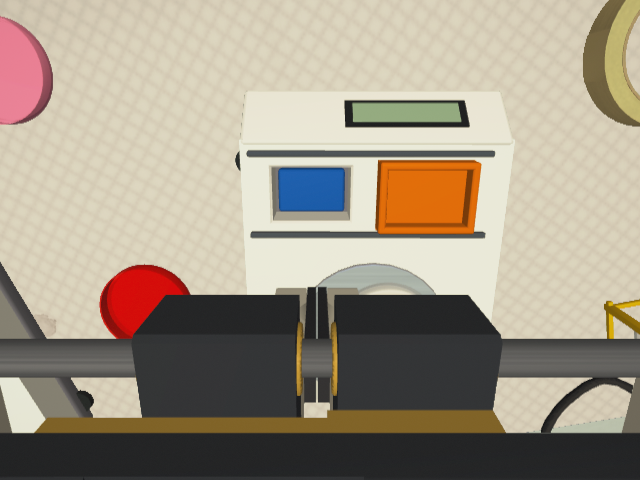

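The shutter is fully aside (428,197) and the blue key is exposed in the well (311,190), mouth corners about (271,166) to (351,220). I'll refine the well centre and press.

Run:
```python
from h import *
st=([495.322,143.090,158.938],[0.1067487,0.9942856,-0.000571,-0.000694])
c=lambda pts,z:np.mean([on_plane("wrist",p,z,st)[:2] for p in pts],0)
g=lambda p:(p@EX,p@EY)
w=g(c([(271,166),(352,166),(351,220),(272,220)],42));s=g(c([(379,161),(481,162),(474,233),(377,231)],57))
print("well",w,"shutter",s,"slide",s[1]-w[1])
a=w[1];assert abs(a-241.5)<4 and abs(w[0]-LAT)<4
lat=(w[0]+LAT)/2
bot.line_to(P(a,60,lat),150);bot.pause(.2);f0=F()[0]
bot.line_to(P(a,30,lat),60);print(F()[0]-f0,F()[1:])
z=30
while z>18.5:
    z-=1.0;bot.line_to(P(a,z,lat),30);f,t,tt=F();print(z,(f-f0).round(1),t.round(1),tt)
    if (f-f0)[2]>12:break
bot.pause(.4);print(F()[0]-f0)
bot.line_to(P(a,75,lat),80)
bot.pause(.2);print(F())
```

```text
well (np.float64(428.4617535541281), np.float64(242.0905497557055)) shutter (np.float64(428.0940186539661), np.float64(315.1941480007658)) slide 73.10359824506028
[ 1.56244867 -0.93234556 -1.14350395] (array([428.67902345, 241.99218962,  29.73275005]), 13.6333)
29.0 [ 0.8 -0.5 -0.4] [428.8 242.2  29.2] 13.8833
28.0 [1.4 0.5 0.9] [428.9 242.3  28.2] 14.1333
27.0 [ 1.6 -0.2  1.1] [428.9 242.3  27.1] 14.3833
26.0 [1.4 0.4 1.8] [428.9 242.3  26.1] 14.6333
25.0 [ 1.1 -0.   2.7] [428.9 242.3  25.1] 14.8833
24.0 [1.5 0.9 3.2] [428.9 242.3  24.1] 15.1333
23.0 [0.3 1.  6.8] [428.9 242.3  23.3] 15.3833
22.0 [-3.  -0.8 16.3] [428.9 242.3  22.9] 15.6333
[-1.99026174 -1.19373948 16.01299514]
(array([-0.15042068,  0.42834058, -0.90402369]), array([428.47505517, 241.77594753,  74.43271821]), 17.05)
```

The key reached its hard stop (23 mm, 16 N). Now close.

Run:
```python
from h import *
bot.line_to(P(315.3,75),150);bot.pause(.2);f0=F()[0]
bot.line_to(P(315.3,50),60);print(F()[0]-f0)
if abs(F()[0]-f0)[2]<4:
    bot.line_to(P(238,50),70);print(F()[0]-f0)
    push(238,226,50,-1.5,10,f0)
f,t,_=F()
bot.line_to(P(t[1]+7,50),60)
bot.line_to(P(t[1]+7,90),100)
bot.line_to(P(255,160,LAT+25),200)
bot.pause(.2);snap("pics/w4.png")
```

```text
[-0.25637674 -0.29097901  0.89837496]
[-0.10129691  0.14126523 -0.01076001]
236.5 [-0.8  0.3  0. ] [428.8 236.4  49.8] 20.0
235.0 [-0.5  0.3 -1.4] [428.9 235.   50. ] 20.2
233.5 [ 0.   0.6 -1.5] [429.  233.4  50. ] 20.5
232.0 [ 0.1  0.3 -1.2] [429.  231.9  50. ] 20.7
230.5 [-3.5  4.7 -1.6] [429.2 231.2  50.1] 21.0
229.0 [-4.8 10.8 -3.2] [429.4 231.1  50.2] 21.2
22.8 [497.06241293376956, 151.92558987374684, 158.87750360573733] [0.10716205701602784, 0.9942409276676731, -0.000717971412642925, -0.0008693696962732396]
```

View pics/w4.png

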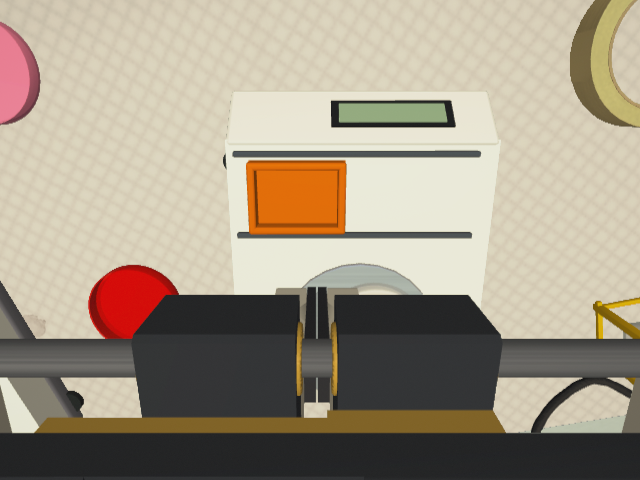

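The shutter (297,197) is back at its closed stop with the well covered. The dish (375,290) is still on the pan, and the arm is clear of everything.

```bash
python3 -c "
from plant import bot
bot.pause(.3);print(bot.close_job())"
```

```text
the job is handed in; nothing more can be done
None
```

I tared the balance with the dish in about 23 s and handed the job in: its shutter went fully open to the stop, the key went down to its hard stop and was released, and the shutter was pushed back to its closed stop. The dish was still on its pan in the last picture, and the arm went nowhere near anything else on the bench.

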